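# Seat the studs along a carved ribbon

## Task

The nine black domed studs along the wavy ribbon of the carved panel have been set in their holes but still stand a few millimetres proud. Run your fingertips gently along the row from one end to the other (either end first, skipping none) and press every stud fully home, its head tight on the wood. Do not pull a stud up, lift the panel or lean hard on it, and leave the tools, the glue and the dish where they are.

Things in the scene. Friction and masses are not known exactly. Their poses are not given: they have to be found in the camera images.
- board: plywood carving board fixed to the bench, 240 (x) x 430 (y) x 12 mm, with four dark cleats on it, 14 mm high, that keep the panel from sliding (about 2 mm of play). Origin: centre of its underside, on the bench top; z up.
- panel: carved brown teak panel, 160 (x) x 350 (y) x 20 mm, 0.6 to 1.2 kg, lying loose on the board between the cleats. Origin: centre of its underside, 12 mm above the bench; z up. Rim 5 mm, carving up to 4 mm above its face. The nine studs run in a wave, 34 mm apart along its y, between the raised edges of the carved ribbon: stud1 at the -y end, stud9 at the +y end.
- stud1 (a joint): how far this stud has been pressed in, m: 0 = the underside of the head 4 mm above the wood, 0.004 = fully home, head tight on the wood (a hard stop); starts at 0 to 0.001; negative = pulled out. It moves along the panel's -z against a friction of about 3 N, and stays where it is left.
- stud1_top (a point): top of the dome of stud 1: black wooden stud with a round domed head 22 mm across and 6 mm high on an 8 mm shank (when home, the top is 6 mm above the panel's face). The point moves down with the stud; z up. In the panel's frame at x = 0, y = -136 mm.
- stud2 (a joint): as stud1, for stud 2 of the row
- stud2_top (a point): top of the dome of stud 2, alike. In the panel's frame at x = -17, y = -102 mm.
- stud3 (a joint): as stud1, for stud 3 of the row
- stud3_top (a point): top of the dome of stud 3, alike. In the panel's frame at x = -24, y = -68 mm.
- stud4 (a joint): as stud1, for stud 4 of the row
- stud4_top (a point): top of the dome of stud 4, alike. In the panel's frame at x = -17, y = -34 mm.
- stud5 (a joint): as stud1, for stud 5 of the row
- stud5_top (a point): top of the dome of stud 5, alike. In the panel's frame at x = 0, y = 0 mm.
- stud6 (a joint): as stud1, for stud 6 of the row
- stud6_top (a point): top of the dome of stud 6, alike. In the panel's frame at x = 17, y = 34 mm.
- stud7 (a joint): as stud1, for stud 7 of the row
- stud7_top (a point): top of the dome of stud 7, alike. In the panel's frame at x = 24, y = 68 mm.
- stud8 (a joint): as stud1, for stud 8 of the row
- stud8_top (a point): top of the dome of stud 8, alike. In the panel's frame at x = 17, y = 102 mm.
- stud9 (a joint): as stud1, for stud 9 of the row
- stud9_top (a point): top of the dome of stud 9, alike. In the panel's frame at x = 0, y = 136 mm.
- gouge: carving gouge with a pale wooden handle lying on the bench on the far side of the board, 240 mm long along its own x (blade to +x), 27 mm thick. Origin: middle of its length, on the bench. Bystander.
- mallet: round dark carver's mallet standing on its head at the board's -y end, head 86 mm across, 235 mm tall. Origin: centre of its underside. Bystander.
- glue: white glue bottle with an orange cap standing at the board's +y end, 54 mm across, 140 mm tall. Origin: centre of its underside. Bystander.
- dish: blue ceramic dish with spare studs in it at the board's +y end, 96 mm across, 26 mm high. Origin: centre of its underside. Bystander.

How it is judged:
At the end, for the whole second after the job is handed in: all nine studs are pressed in to within 0.8 mm of fully home; the panel lies still within 6 mm of where it lay, and the gouge, mallet, glue bottle and dish stand within 15 mm of where they were (value of joint each of stud1, stud2, stud3, stud4, stud5, stud6, stud7, stud8, stud9 above 0.0032 m and distance of panel from where it was at the start of the episode below 0.006 m and linear speed of panel below 0.01 m/s and distance of each of gouge, mallet, glue, dish from where it was at the start of the episode below 0.015 m); the robot touches nothing.
It fails at once if a stud is home while studs on both sides of it are still untouched (the row is not worked from an end, or one was skipped) ((value of joint stud2 above 0.0032 m and value of joint stud1 below 0.0016 m and value of joint any of stud3, stud4, stud5, stud6, stud7, stud8, stud9 below 0.0016 m) or (value of joint stud3 above 0.0032 m and value of joint any of stud1, stud2 below 0.0016 m and value of joint any of stud4, stud5, stud6, stud7, stud8, stud9 below 0.0016 m) or (value of joint stud4 above 0.0032 m and value of joint any of stud1, stud2, stud3 below 0.0016 m and value of joint any of stud5, stud6, stud7, stud8, stud9 below 0.0016 m) or (value of joint stud5 above 0.0032 m and value of joint any of stud1, stud2, stud3, stud4 below 0.0016 m and value of joint any of stud6, stud7, stud8, stud9 below 0.0016 m) or (value of joint stud6 above 0.0032 m and value of joint any of stud1, stud2, stud3, stud4, stud5 below 0.0016 m and value of joint any of stud7, stud8, stud9 below 0.0016 m) or (value of joint stud7 above 0.0032 m and value of joint any of stud1, stud2, stud3, stud4, stud5, stud6 below 0.0016 m and value of joint any of stud8, stud9 below 0.0016 m) or (value of joint stud8 above 0.0032 m and value of joint any of stud1, stud2, stud3, stud4, stud5, stud6, stud7 below 0.0016 m and value of joint stud9 below 0.0016 m)).
It fails at once if a stud is pulled up more than 2 mm (value of joint any of stud1, stud2, stud3, stud4, stud5, stud6, stud7, stud8, stud9 below -0.002 m).
It fails at once if the panel is lifted or shoved more than 8 mm, or tipped more than 3 degrees (distance of panel from where it was at the start of the episode above 0.008 m or angle between panel's own z axis and vertical above 0.052 rad).
It fails at once if the robot leans on the panel or its studs with more than 30 N (contact force between any of the fingers, the arm and panel above 30 N).
It fails at once if the gouge, mallet, glue bottle or dish is moved more than 15 mm (distance of any of gouge, mallet, glue, dish from where it was at the start of the episode above 0.015 m).
It also fails if it takes over 54 s, if anything falls off the work surface, if the arm or the gripper's body presses on something with over 40 N, if the wrist force passes 120 N, or if a joint passes its speed limit or range.

## Robot

A 6-joint arm with a two-finger parallel gripper is mounted at the origin on the work surface. World frame = base frame: x ahead of the robot, y to its left, z up, the work surface at z = 0. Lengths are in m, angles in rad, forces in N, time in s.
With the tool pointing down it reaches from about 0.35 to 0.975 m from the base axis. Payload 4.9 kg.
Tool frame: the origin (TCP) lies at the very end of the fingers, on their centre line; the grasp point (between the pads) lies 19 mm behind it; z points along the fingers, y is the line along which they close (so a half turn about z gives the same grasp; the last joint's range is limited). The gripper opens to 85 mm and grips with 20 to 120 N. Pads are 22 mm wide; open, the fingers measure 114 mm over their backs; the gripper's body (76 mm by 85 mm) begins 54 mm behind the grasp point. The pads swing forward as they close: fully open they stand 13 mm farther back than shut.
Start: joints at [-0.119, 0.053, 1.613, -0, 1.476, -0.119], TCP at [0.625, 0, 0.195] pointing down, gripper open.
Joint ranges: [-3.01, 3.01], [-1.01, 2.22], [0.06, 2.58], [-1.02, 4.17], [0.09, 2.62], [-3.14, 3.14]. Speed limits (rad/s): [2.57, 2.57, 3.14, 3.14, 3.14, 3.14].

## Interface

Orientations are given as a unit quaternion [w, x, y, z].
In Python, from plant import monitor, vision, manip gives the robot as it stands. The module is installed in compiled form; this text tells all that it offers.
- The arm moves only by the tool arm_command, never from a script. Its argument "rows" is a list of rows, each a list of 3 entries, a list of its own where there are three numbers: the finger opening in mm, from 0 to 85.4, then the shift along the world's x, y, z in units of 30 cm (1.0 is 30 cm), then the turn, a rotation vector about the world's x, y, z in units of pi/2 rad (1.0 is pi/2 rad). In form: [[claw, [x, y, z], [wx, wy, wz]], ...]. A call has 1 to 12 rows; each row is the pose to reach, as a shift and turn from the pose commanded when the call began; what a row does not reach only later rows make up. A row lasts 1/12 s, in which the tool goes at most 41.7 mm and 7.16 degrees, less where a joint would pass 70% of its speed; a pose out of reach is approached as far as the arm can. A call with a number of a shift or a turn outside -1 to 1 is refused whole. A call with a gripper value outside its range is refused whole. The fingers move at their own pace and stop on an object; the grip force is fixed at half the most. Time passes only in rows, so rows that repeat a pose let the fingers close. It gives the time, the measured TCP pose, the force, the opening and the grip force at its end, in the units of the state.
- monitor.state(): the state, without advancing time (a new reading comes with each control period).
- vision.grab_frame(name): name is "scene" or "side" or "wrist"; returns a dict with "color" (400x640x3 uint8, red, green, blue), "z_map" (400x640 float32, m along the optical axis (not along the pixel's ray), 0 where there is no reading), "mtx" (3x3 intrinsics, pixels), "R" (3x3) and "t" (3): a world point X has camera coordinates R X + t. Camera axes: x right, y down, z forward; pixel columns grow to the right and rows downward; lengths in m; the calibration is good to about 2 mm. A picture is of the moment at which its call begins.
- manip.job_done(): hands the job in; it is judged then, once.
The state is a dict: "time": time; "joint_pos": joint angles; "joint_vel": joint speeds; "joint_efforts": joint torques, N m; "tool_pos": TCP position; "tool_rot": TCP orientation; "contact_force": force on the tool from outside, world axes, zero at the start; "ft_torque": the same for the moment, N m; "gripper_width": opening from 0.0 (shut) to 1.0 (fully open); "grasp_force": force on a finger pad.
Only numpy, scipy, OpenCV 4.12 (cv2) and the standard library are available. Lean on these libraries where they do the work, as an engineer would, in place of code of your own. Each camera call takes 0.05 s, during which the arm holds its last target. There are 200 camera calls.

## Working session

There is one attempt and no reset: what is moved stays moved. The work goes in short steps, Python scripts to look and compute and a tool call to move; the robot and the scene stay as the last step left them, time stands still between calls to the robot, and variables do not carry over. Pictures are saved under pics/ and viewed, at most 10 in all, crops included, and the job is handed in when it is done.

Besides the shell and the picture viewer there is one more tool, called after ">>>" as name(argument=value, ...), one argument or row to a line, values as JSON. arm_command: Moves the arm, as the interface text tells. Shifts and turns lie within -1 to 1; 1 stands for 30 cm of shift or pi/2 rad of turn. Its arguments: {"type":"object","properties":{"rows":{"type":"array"}},"required":["rows"]}

```bash
mkdir -p pics
cat > h.py <<'E'
from plant import monitor, vision, manip
import numpy as np, cv2
def grab(n,f):
    g=vision.grab_frame(n); cv2.imwrite('pics/%s.png'%f,g['color'][:,:,::-1]); np.savez(f+'.npz',**g); return g
def world(g,u,v,z=None):
    K=g['mtx'];d=z or g['z_map'][int(v),int(u)]
    return g['R'].T@(np.linalg.inv(K)@np.array([u,v,1])*d-g['t'])
def onplane(g,u,v,h):
    r=g['R'].T@np.linalg.inv(g['mtx'])@np.array([u,v,1]);c=-g['R'].T@g['t'];return c+r*(h-c[2])/r[2]
E
python3 - <<'E'
from h import *
for n in('scene','wrist'):
    g=grab(n,n+'0');print(n,-g['R'].T@g['t'],g['R'][2])
s=monitor.state();print(s)
E
```

```text
scene [1.21677567 0.79715231 0.68738728] [-0.56169137 -0.63369279 -0.53191753]
wrist [0.62536739 0.07252993 0.37200628] [-0.00107036 -0.28139045 -0.95959276]
{'time': 0.1, 'joint_pos': array([-1.18990739e-01,  5.33110061e-02,  1.61418914e+00, -8.72638627e-06,
        1.47600630e+00, -1.18978939e-01]), 'joint_vel': array([ 0.00063076,  0.00026381, -0.00411155, -0.0001024 ,  0.00019406,
        0.00080198]), 'joint_efforts': array([ 6.14647306e-04, -3.94903493e+01, -3.71363103e+01, -4.52310599e-05,
        3.99340541e-03, -4.17574097e-05]), 'tool_pos': array([6.24351221e-01, 8.10051470e-05, 1.93754147e-01]), 'tool_rot': array([-7.49475482e-04,  7.07110334e-01,  7.07102580e-01, -5.94937488e-04]), 'contact_force': array([ 0.42116966,  0.02097816, -0.17548628]), 'ft_torque': array([ 0.02548742, -0.04228449,  0.01521727]), 'grasp_force': 0.0, 'gripper_width': 0.9998789929672303}
```

View pics/scene0.png

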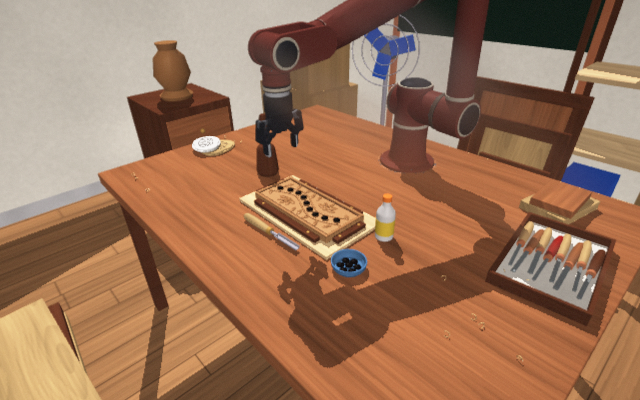

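View pics/wrist0.png

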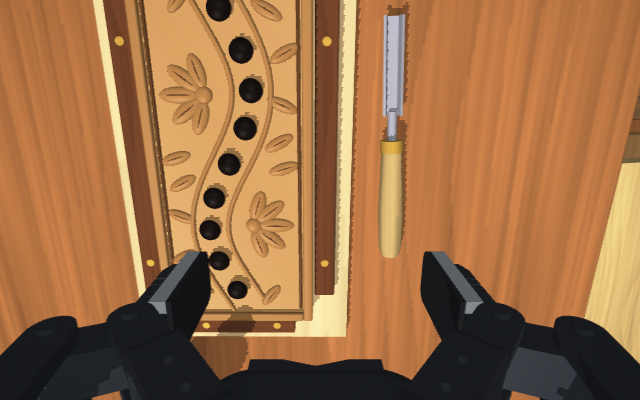

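The wrist picture shows all nine studs, from (219,8) down to (237,290), with the gouge on the +x side at about (392,130). The scene picture shows the mallet beside the gripper at (268,160), the glue at (386,220) and the dish at (348,263). Next I'll fit the panel pose.

Run:
```python
from h import *
from scipy.optimize import least_squares
P=np.array([[0,-136],[-17,-102],[-24,-68],[-17,-34],[0,0],[17,34],[24,68],[17,102],[0,136]])/1000
g=dict(np.load('wrist0.npz'))
px=[(219,8),(241,50),(251,90),(245,128),(229,164),(214,198),(210,230),(219,260),(237,290)]
hsv=g['color'].max(2); W=[]
for u,v in px:
    w=world(g,u,v); 
    m=np.zeros_like(hsv); cv2.circle(m,(u,v),15,255,-1); m[(hsv>55)]=0
    n,l,st,c=cv2.connectedComponentsWithStats(m); k=l[v,u]
    zs=np.array([world(g,x,y) for y,x in np.argwhere(l==k)]); 
    W.append(onplane(g,*c[k],np.median(zs[:,2]))); print(u,v,c[k].round(1),st[k][4],w.round(4),W[-1].round(4),zs[:,2].max().round(4))
W=np.array(W)
print('face',[world(g,*p)[2].round(4) for p in [(195,130),(260,160),(180,60),(285,30),(232,205)]])
for Q in(P,P[::-1]):
    f=lambda p:(Q@np.array([[np.cos(p[2]),np.sin(p[2])],[-np.sin(p[2]),np.cos(p[2])]])+p[:2]-W[:,:2]).ravel()
    for a in (0,3.1):
        r=least_squares(f,[.6,0,a]);print(r.x,r.cost,(r.fun*1000).round(1).tolist())
# other objects
s=dict(np.load('scene0.npz'))
for n,p in dict(mallet=(268,160),glue=(386,225),cap=(387,198),dish=(348,263)).items(): print(n,world(s,*p).round(3))
```

```text
219 8 [218.2   9. ] 436 [0.5448 0.1354 0.0424] [0.5434 0.1352 0.0395] 0.372
241 50 [240.4  49.7] 483 [0.561  0.1028 0.0412] [0.5601 0.1032 0.0388] 0.0418
251 90 [250.3  90.1] 439 [0.5678 0.0695 0.0404] [0.5669 0.0695 0.039 ] 0.372
245 128 [244.6 127.9] 402 [0.5606 0.0361 0.0407] [0.56   0.0359 0.0391] 0.372
229 164 [228.6 163.8] 369 [0.5437 0.0024 0.0407] [0.543  0.0023 0.0393] 0.372
214 198 [213.8 197.7] 339 [ 0.5268 -0.0312  0.0404] [ 0.5262 -0.0312  0.0393] 0.372
210 230 [209.5 229.6] 313 [ 0.5201 -0.0647  0.0403] [ 0.519  -0.0649  0.0386] 0.372
219 260 [217.  260.5] 334 [ 0.5263 -0.0981  0.0395] [ 0.5241 -0.0987  0.0394] 0.372
237 290 [237.  289.4] 269 [ 0.543  -0.1318  0.0413] [ 0.5425 -0.1324  0.0393] 0.372
face [np.float64(0.0328), np.float64(0.0306), np.float64(0.0313), np.float64(0.0332), np.float64(0.0329)]
[5.42809441e-01 2.08807479e-03 3.13602517e+00] 8.2351128258619e-06 [0.1, 2.9, 0.3, 0.8, 0.3, 0.5, 0.0, 0.1, -0.2, -0.2, -0.6, -0.6, -0.6, -0.8, 1.1, -1.1, -0.5, -1.5]
[5.42809441e-01 2.08807479e-03 3.13602510e+00] 8.235112826086093e-06 [0.1, 2.9, 0.3, 0.8, 0.3, 0.5, 0.0, 0.1, -0.2, -0.2, -0.6, -0.6, -0.6, -0.8, 1.1, -1.1, -0.5, -1.5]
[ 0.54280944  0.00208807 -0.00556747] 8.235112825866444e-06 [0.1, 2.9, 0.3, 0.8, 0.3, 0.5, 0.0, 0.1, -0.2, -0.2, -0.6, -0.6, -0.6, -0.8, 1.1, -1.1, -0.5, -1.5]
[ 0.54280944  0.00208807 -0.00556746] 8.235112825869671e-06 [0.1, 2.9, 0.3, 0.8, 0.3, 0.5, 0.0, 0.1, -0.2, -0.2, -0.6, -0.6, -0.6, -0.8, 1.1, -1.1, -0.5, -1.5]
mallet [ 0.478 -0.281  0.067]
glue [0.484 0.278 0.058]
cap [0.475 0.266 0.138]
dish [0.64  0.28  0.013]
```

>>> arm_command(
  rows=[
    [0,[-0.277,-0.447,0],[0,0,0]],
    [0,[-0.277,-0.447,0],[0,0,0]],
    [0,[-0.277,-0.447,0],[0,0,0]],
    [0,[-0.277,-0.447,0],[0,0,0]],
    [0,[-0.277,-0.447,-0.2],[0,0,0]],
    [0,[-0.277,-0.447,-0.3],[0,0,0]],
    [0,[-0.277,-0.447,-0.4],[0,0,0]],
    [0,[-0.277,-0.447,-0.4],[0,0,0]],
    [0,[-0.277,-0.447,-0.4],[0,0,0]],
  ],
)

```text
time: 0.85
tool_pos: [0.5397, -0.1333, 0.0724]
tool_rot: [-0.003, 0.707, 0.707, -0.001]
contact_force: [-0.8, 0.1, 0.8]
gripper_width: 0.003
grasp_force: 0.0
```

Run:
```python
from h import *
s=monitor.state();print(s['time'],s['tool_pos'],s['contact_force'],s['gripper_width'])
a=vision.grab_frame('wrist')['color'];b=vision.grab_frame('side')['color']
cv2.imwrite('pics/v1.png',np.vstack([a,b])[:,:,::-1][::1]) ; cv2.imwrite('pics/v1.png',cv2.resize(np.hstack([a,b])[:,:,::-1],(800,250)))
cv2.imwrite('pics/w1.png',a[:,:,::-1])
```

```text
0.85 [ 0.53965477 -0.13325543  0.07242819] [-0.79607543  0.07893586  0.76463372] 0.0034547111074456115
```

View pics/w1.png

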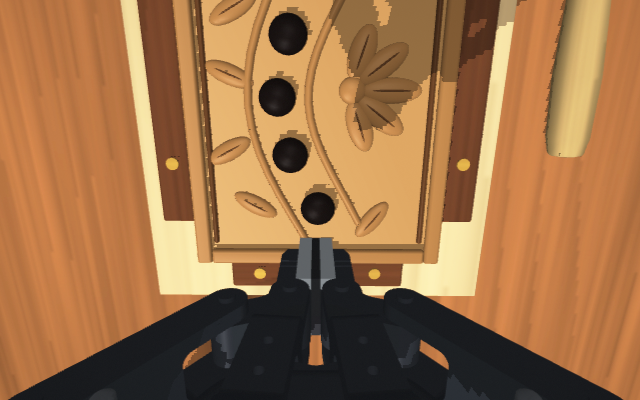

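The fingers are shut above stud1. Tips are at about (316,240) and stud1 is at (318,208). I'll check the alignment in numbers.

Run:
```python
from h import *
g=grab('wrist','w2');s=monitor.state();t=s['tool_pos'];print(t,s['contact_force'])
for n,X in(('tcp',t),('tcp at stud',np.r_[t[:2],.041])):
    c=g['mtx']@(g['R']@X+g['t']);print(n,c[:2]/c[2])
for p in[(318,208),(290,155),(277,97),(288,34)]: print(onplane(g,*p,.0395),world(g,*p))
```

```text
[ 0.54423403 -0.13480677  0.07836119] [-0.01750501 -0.21527119  0.56084578]
tcp [315.03013001 228.78317047]
tcp at stud [314.81456581 206.17378916]
[ 0.54626862 -0.13654911  0.0395    ] [ 0.54626037 -0.13631589  0.04017487]
[ 0.5291135 -0.1023237  0.0395   ] [ 0.52919737 -0.1020898   0.04074918]
[ 0.52222712 -0.06807254  0.0395    ] [ 0.52219218 -0.0680827   0.03914708]
[ 0.52938311 -0.03415501  0.0395    ] [ 0.52942125 -0.03422919  0.04007882]
```

>>> arm_command(
  rows=[
    [0,[0.005,-0.003,0],[0,0,0]],
    [0,[0.005,-0.003,0],[0,0,0]],
    [0,[0.005,-0.003,0],[0,0,0]],
    [0,[0.005,-0.003,0],[0,0,0]],
  ],
)

```text
time: 1.33
tool_pos: [0.544, -0.1352, 0.076]
tool_rot: [0.001, 0.707, 0.707, 0.0]
contact_force: [-0.1, -0.4, -0.5]
gripper_width: 0.001
grasp_force: 0.0
```

Run:
```python
from h import *
g=grab('wrist','w3');s=monitor.state();t=s['tool_pos'];print(t,s['contact_force'])
hs=g['color'].max(2)
P=np.array([[0,-136],[-17,-102],[-24,-68],[-17,-34]])/1000
for (u,v),q in zip([(318,208),(290,155),(277,97),(288,34)],P):
    m=np.zeros_like(hs); cv2.circle(m,(u,v),22,255,-1); m[(hs>55)]=0
    n,l,st,c=cv2.connectedComponentsWithStats(m); k=l[v,u]
    w=onplane(g,*c[k],.0395); print(c[k],w,w[:2]-q)
for X in (t,): c=g['mtx']@(g['R']@X+g['t']);print(c[:2]/c[2])
b=cv2.resize(g['color'][180:280,256:384],(768,600),interpolation=cv2.INTER_NEAREST);cv2.imwrite('pics/c3.png',b[:,:,::-1])
```

```text
[ 0.54376593 -0.13510583  0.07560731] [-0.31140251  0.30669973 -0.839473  ]
[311.32972973 203.71621622] [ 0.5424764  -0.13374584  0.0395    ] [0.5424764  0.00225416]
[283.88       151.29090909] [ 0.52599982 -0.10034931  0.0395    ] [0.54299982 0.00165069]
[271.13516484  94.26373626] [ 0.51946909 -0.06706321  0.0395    ] [0.54346909 0.00093679]
[282.35228426  32.01725888] [ 0.52683118 -0.03388389  0.0395    ] [5.43831183e-01 1.16114701e-04]
[313.21138454 227.35873881]
```

View pics/c3.png

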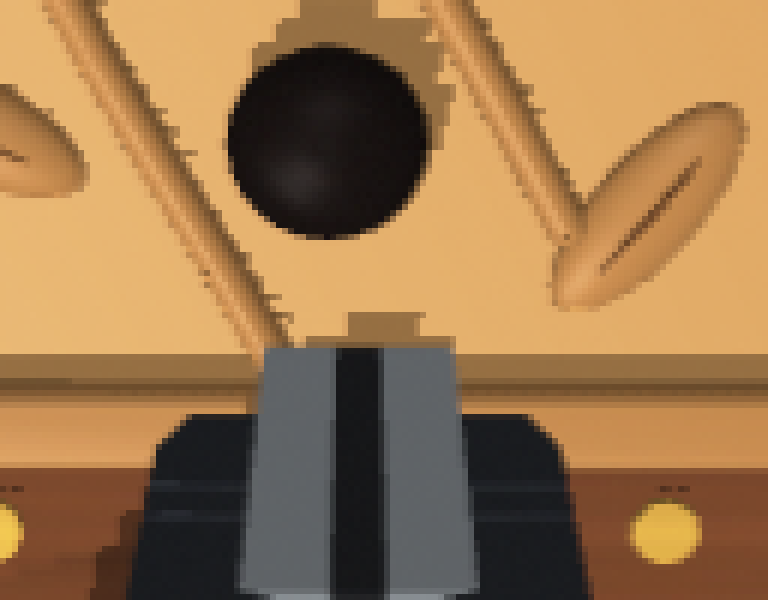

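Run:
```python
from h import *
g=dict(np.load('w3.npz'))
for v in range(232,282,4): print(v,[world(g,u,v).round(4).tolist() for u in(305,315,327)])
```

```text
232 [[0.5381, -0.1569, 0.0302], [0.5448, -0.1564, 0.0315], [0.5528, -0.1563, 0.0317]]
236 [[0.5381, -0.1594, 0.0312], [0.5448, -0.1592, 0.0317], [0.5529, -0.1592, 0.0317]]
240 [[0.5405, -0.1235, 0.1179], [0.5447, -0.1236, 0.1177], [0.5496, -0.1237, 0.1175]]
244 [[0.5406, -0.1232, 0.1225], [0.5446, -0.1233, 0.1223], [0.5494, -0.123, 0.123]]
248 [[0.5407, -0.1237, 0.1251], [0.5446, -0.1238, 0.125], [0.5493, -0.1235, 0.1257]]
252 [[0.5408, -0.1236, 0.1289], [0.5446, -0.1231, 0.13], [0.5492, -0.1235, 0.1292]]
256 [[0.5409, -0.1236, 0.1323], [0.5446, -0.1231, 0.1333], [0.5491, -0.1239, 0.1318]]
260 [[0.541, -0.123, 0.1367], [0.5446, -0.123, 0.1366], [0.549, -0.1232, 0.1362]]
264 [[0.5411, -0.1231, 0.1395], [0.5446, -0.1233, 0.1391], [0.5489, -0.123, 0.1397]]
268 [[0.5411, -0.1232, 0.1423], [0.5446, -0.1238, 0.1411], [0.5488, -0.1236, 0.1416]]
272 [[0.5412, -0.1229, 0.1457], [0.5446, -0.1237, 0.1441], [0.5487, -0.1236, 0.1443]]
276 [[0.5412, -0.1237, 0.1468], [0.5446, -0.1235, 0.1472], [0.5486, -0.1235, 0.1473]]
280 [[0.5413, -0.1235, 0.1497], [0.5446, -0.1242, 0.1486], [0.5485, -0.1238, 0.1494]]
```

Run:
```python
from h import *
g=dict(np.load('wrist0.npz'))
print([world(g,*p).round(4).tolist() for p in((200,256),(195,262),(204,285),(430,256),(436,262))])
g=grab('side','s1'); print(-g['R'].T@g['t'],g['R'][2]);t=monitor.state()['tool_pos'];print(t)
c=g['mtx']@(g['R']@t+g['t']);u,v=(c[:2]/c[2]).astype(int);print(u,v)
a=g['color'].copy();cv2.circle(a,(u,v),3,(0,255,0),1)
y0,x0=max(0,v-60),max(0,u-80);cv2.imwrite('pics/s1.png',cv2.resize(a[y0:y0+120,x0:x0+160],(800,600),interpolation=cv2.INTER_NEAREST)[:,:,::-1]);print(x0,y0)
```

```text
[[0.5827, 0.0125, 0.2518], [0.5818, 0.0117, 0.255], [0.5826, -0.0004, 0.2504], [0.668, 0.0119, 0.2506], [0.669, 0.0114, 0.2544]]
[0.3453653  1.10927046 0.7877957 ] [ 0.1672107  -0.82259018 -0.54349422]
[ 0.54357138 -0.13501086  0.075277  ]
347 166
267 106
```

View pics/s1.png

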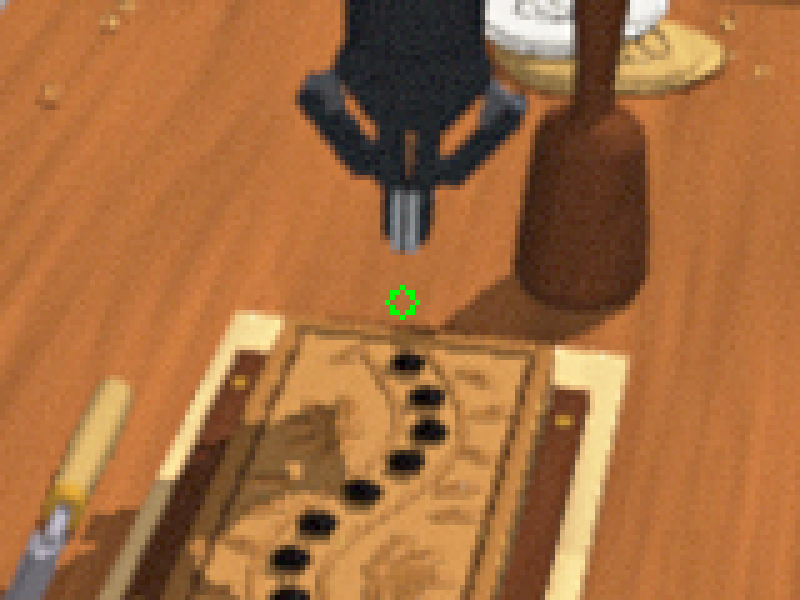

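The reported TCP sits about 42 mm below the real fingertips. The wrist depth map puts them at z=0.1175, and the side view agrees: tip at crop (405,250), marked TCP at (402,302). I'll descend using the seen fingertip height and confirm by force.

>>> arm_command(
  rows=[
    [0,[-0.005,0,-0.1],[0,0,0]],
    [0,[-0.005,0,-0.18],[0,0,0]],
    [0,[-0.005,0,-0.217],[0,0,0]],
    [0,[-0.005,0,-0.217],[0,0,0]],
    [0,[-0.005,0,-0.217],[0,0,0]],
    [0,[-0.005,0,-0.217],[0,0,0]],
  ],
)

```text
time: 1.93
tool_pos: [0.543, -0.1354, 0.0113]
tool_rot: [0.001, 0.707, 0.707, 0.0]
contact_force: [0.1, 0.4, 0.2]
gripper_width: -0.001
grasp_force: 0.0
```

Run:
```python
from h import *
g=grab('wrist','w4');s=monitor.state();t=s['tool_pos'];print(t,s['contact_force'])
for v in range(228,252,2): print(v,[world(g,u,v).round(4).tolist() for u in(306,326)])
b=cv2.resize(g['color'][160:280,240:400],(800,600),interpolation=cv2.INTER_NEAREST);cv2.imwrite('pics/c4.png',b[:,:,::-1])
```

```text
[ 0.54325015 -0.13553272  0.01160886] [ 1.20412179 -0.23942138 -0.42625729]
228 [[0.5395, -0.1246, 0.038], [0.5488, -0.1271, 0.0319]]
230 [[0.5395, -0.1257, 0.0378], [0.5487, -0.1265, 0.036]]
232 [[0.5395, -0.1264, 0.0385], [0.5486, -0.127, 0.0372]]
234 [[0.5395, -0.1275, 0.0381], [0.5487, -0.1282, 0.0365]]
236 [[0.5395, -0.1282, 0.0388], [0.5486, -0.1285, 0.0382]]
238 [[0.5398, -0.1239, 0.0509], [0.5433, -0.0628, 0.1895]]
240 [[0.5399, -0.1231, 0.0547], [0.5481, -0.1235, 0.0539]]
242 [[0.5399, -0.1228, 0.0572], [0.5481, -0.1239, 0.0549]]
244 [[0.5399, -0.1237, 0.0573], [0.548, -0.1235, 0.0577]]
246 [[0.54, -0.1234, 0.0598], [0.548, -0.1242, 0.0581]]
248 [[0.54, -0.1235, 0.0613], [0.5478, -0.1235, 0.0615]]
250 [[0.5401, -0.1234, 0.0633], [0.5478, -0.1239, 0.0623]]
```

View pics/c4.png

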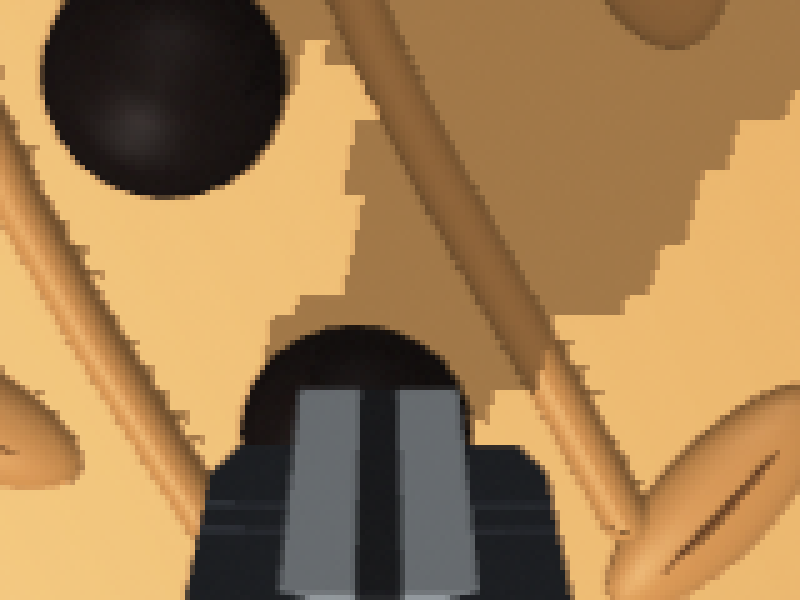

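The fingers are just above stud1, about 2 mm too far in +x and with the tips near z=0.0525. I'll correct that and come down.

>>> arm_command(
  rows=[
    [0,[-0.005,0,-0.015],[0,0,0]],
    [0,[-0.005,0,-0.025],[0,0,0]],
    [0,[-0.005,0,-0.03],[0,0,0]],
    [0,[-0.005,0,-0.034],[0,0,0]],
    [0,[-0.005,0,-0.037],[0,0,0]],
    [0,[-0.005,0,-0.037],[0,0,0]],
    [0,[-0.005,0,-0.037],[0,0,0]],
  ],
)

```text
time: 2.57
tool_pos: [0.5416, -0.1355, 0.001]
tool_rot: [0.001, 0.707, 0.707, 0.0]
contact_force: [-2.6, 0.4, 10.5]
gripper_width: -0.007
grasp_force: 5.1
```

>>> arm_command(
  rows=[
    [0,[0,0,0],[0,0,0]],
    [0,[0,0,0],[0,0,0]],
    [0,[0,0,0],[0,0,0]],
  ],
)

```text
time: 2.82
tool_pos: [0.5416, -0.1356, 0.001]
tool_rot: [0.001, 0.707, 0.707, 0.0]
contact_force: [-1.8, 0.2, 10.4]
gripper_width: -0.001
grasp_force: 5.1
```

Run:
```python
from h import *
g=grab('wrist','w5');s=monitor.state();t=s['tool_pos'];print(s['time'],t,s['contact_force'])
for v in range(224,250,2): print(v,[world(g,u,v).round(4).tolist() for u in(306,326)])
```

```text
2.8667 [ 0.5416442  -0.13556136  0.0009767 ] [-2.19308883  0.54654052 11.24199536]
224 [[0.5383, -0.1216, 0.031], [0.5471, -0.1213, 0.0316]]
226 [[0.5383, -0.1218, 0.0328], [0.5472, -0.1228, 0.0304]]
228 [[0.5383, -0.1232, 0.0317], [0.5471, -0.1229, 0.0323]]
230 [[0.5383, -0.1242, 0.0315], [0.5472, -0.1245, 0.0308]]
232 [[0.5383, -0.1243, 0.0335], [0.5472, -0.1253, 0.0313]]
234 [[0.5383, -0.1254, 0.0332], [0.5471, -0.1256, 0.0327]]
236 [[0.5383, -0.126, 0.0339], [0.5471, -0.1259, 0.0343]]
238 [[0.5385, -0.1237, 0.0413], [0.5468, -0.1236, 0.0415]]
240 [[0.5386, -0.1236, 0.0436], [0.5468, -0.1237, 0.0434]]
242 [[0.5386, -0.1233, 0.0463], [0.5467, -0.1235, 0.0458]]
244 [[0.5386, -0.1237, 0.0474], [0.5466, -0.1236, 0.0476]]
246 [[0.5387, -0.1238, 0.049], [0.5466, -0.1235, 0.0497]]
248 [[0.5387, -0.1236, 0.0511], [0.5465, -0.1238, 0.0507]]
```

>>> arm_command(
  rows=[
    [0,[0,0,0.05],[0,0,0]],
    [0,[0,0.057,0.05],[0,0,0]],
    [0,[-0.057,0.113,0.05],[0,0,0]],
    [0,[-0.057,0.113,0.05],[0,0,0]],
    [0,[-0.057,0.113,0.05],[0,0,0]],
    [0,[-0.057,0.113,0.05],[0,0,0]],
  ],
)

```text
time: 3.37
tool_pos: [0.5233, -0.1013, 0.0135]
tool_rot: [0.0, 0.707, 0.707, -0.0]
contact_force: [-0.0, 0.2, 0.2]
gripper_width: 0.001
grasp_force: 0.0
```

Run:
```python
from h import *
g=grab('side','s2');s=monitor.state();print(s['time'],s['tool_pos'],s['contact_force'])
a=dict(np.load('s1.npz'));P=[(0,-136),(-17,-102),(-24,-68),(-17,-34),(0,0),(17,34),(24,68),(17,102),(0,136)]
for h in(a,g):
  o=[]
  for x,y in P:
    X=np.array([.543+x/1e3+y/1e3*.0056,.0015+y/1e3,.040]);c=h['mtx']@(h['R']@X+h['t']);u,v=(c[:2]/c[2]).round().astype(int)
    o.append(np.median([world(h,u+i,v+j)[2] for i in(-1,0,1) for j in(-1,0,1)]).round(4))
  print(o)
b=g['color'][130:250,267:427];cv2.imwrite('pics/s2.png',cv2.resize(b,(800,600),interpolation=cv2.INTER_CUBIC)[:,:,::-1])
```

```text
3.4167 [ 0.52355328 -0.10150521  0.0136852 ] [-0.04054742 -0.07307204 -0.69604447]
[np.float64(0.0412), np.float64(0.0411), np.float64(0.0395), np.float64(0.0421), np.float64(0.0415), np.float64(0.0412), np.float64(0.04), np.float64(0.0405), np.float64(0.0417)]
[np.float64(0.0613), np.float64(0.0409), np.float64(0.0401), np.float64(0.0412), np.float64(0.0421), np.float64(0.0422), np.float64(0.0409), np.float64(0.0415), np.float64(0.0412)]
```

View pics/s2.png

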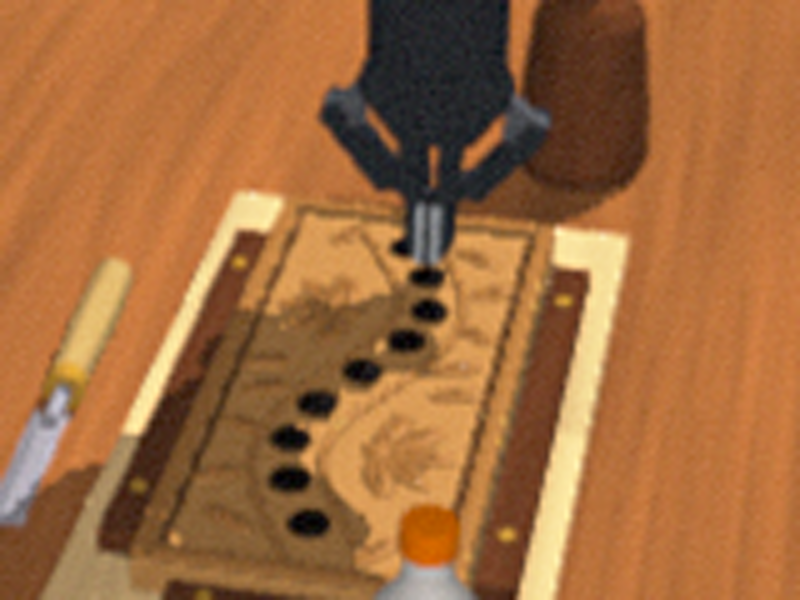

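Stud1 is hidden behind the fingers in the side view. I'll bring stud2 down in two stages to tell friction from the hard stop.

>>> arm_command(
  rows=[
    [0,[0.003,0,-0.02],[0,0,0]],
    [0,[0.003,0,-0.03],[0,0,0]],
    [0,[0.003,0,-0.036],[0,0,0]],
    [0,[0.003,0,-0.042],[0,0,0]],
    [0,[0.003,0,-0.042],[0,0,0]],
    [0,[0.003,0,-0.042],[0,0,0]],
  ],
)

```text
time: 3.92
tool_pos: [0.5246, -0.1014, 0.0013]
tool_rot: [0.0, 0.707, 0.707, 0.0]
contact_force: [0.9, -0.6, 2.5]
gripper_width: -0.002
grasp_force: 1.0
```

>>> arm_command(
  rows=[
    [0,[0,0,-0.003],[0,0,0]],
    [0,[0,0,-0.003],[0,0,0]],
  ],
)

```text
time: 4.08
tool_pos: [0.5247, -0.1015, 0.0011]
tool_rot: [0.0, 0.707, 0.707, 0.0]
contact_force: [-0.4, -0.5, 5.1]
gripper_width: 0.003
grasp_force: 2.8
```

>>> arm_command(
  rows=[
    [0,[0,0,-0.004],[0,0,0]],
    [0,[0,0,-0.004],[0,0,0]],
  ],
)

```text
time: 4.25
tool_pos: [0.5248, -0.1015, 0.0009]
tool_rot: [0.0, 0.707, 0.707, -0.0]
contact_force: [-4.3, 0.2, 11.1]
gripper_width: -0.002
grasp_force: 5.8
```

>>> arm_command(
  rows=[
    [0,[0,0,0.1],[0,0,0]],
    [0,[0,-0.1,0.2],[0,0,0]],
    [0,[0,-0.2,0.25],[0,0,0]],
    [0,[0,-0.2,0.25],[0,0,0]],
    [0,[0,-0.2,0.25],[0,0,0]],
    [0,[0,-0.2,0.25],[0,0,0]],
    [0,[0,-0.2,0.25],[0,0,0]],
  ],
)

```text
time: 4.83
tool_pos: [0.5227, -0.1597, 0.0719]
tool_rot: [-0.002, 0.707, 0.707, -0.001]
contact_force: [-0.1, -0.4, 0.4]
gripper_width: -0.001
grasp_force: 0.0
```

Run:
```python
from h import *
g=grab('wrist','w6');s=monitor.state();print(s['time'],s['tool_pos'],s['contact_force'])
P=[(0,-136),(-17,-102),(-24,-68),(-17,-34)]
D=[]
for _ in range(4): D.append(vision.grab_frame('wrist')['z_map'])
g['z_map']=np.median(D,0)
a=g['color'].copy()
for x,y in P:
    X=np.array([.543+x/1e3+y/1e3*.0056,.001+y/1e3,.040]);c=g['mtx']@(g['R']@X+g['t']);u,v=(c[:2]/c[2]).round().astype(int)
    if not(8<v<392): print(u,v);continue
    q=lambda dx:[round(world(g,u+dx+i,v)[2]*1e3,1) for i in(-2,0,2)]
    print(u,v,'top',q(0),'side wood',q(-30),q(30))
cv2.imwrite('pics/w6.png',a[:,:,::-1])
```

```text
4.8833 [ 0.52280817 -0.15960903  0.07197756] [-0.46049394 -0.63625747  0.0999861 ]
346 169 top [np.float64(36.3), np.float64(36.6), np.float64(36.7)] side wood [np.float64(33.3), np.float64(32.9), np.float64(31.3)] [np.float64(30.7), np.float64(33.5), np.float64(33.3)]
319 112 top [np.float64(36.8), np.float64(36.9), np.float64(36.4)] side wood [np.float64(33.1), np.float64(32.2), np.float64(29.9)] [np.float64(32.4), np.float64(32.9), np.float64(33.7)]
306 48 top [np.float64(40.0), np.float64(40.1), np.float64(39.1)] side wood [np.float64(33.7), np.float64(32.6), np.float64(31.7)] [np.float64(33.1), np.float64(33.7), np.float64(33.7)]
320 -22
```

View pics/w6.png

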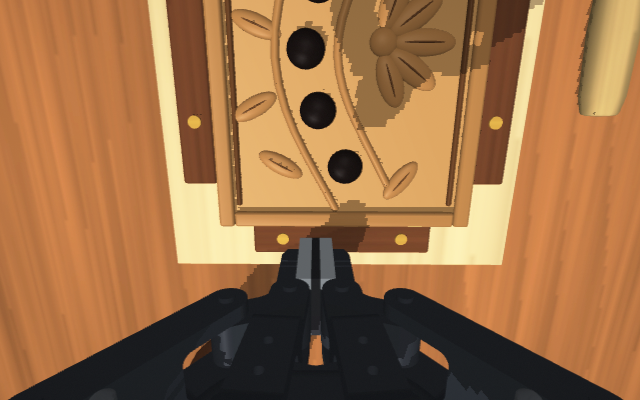

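Stud1 at (346,167) and stud2 at (318,110) have tops near 36.5 mm against 40 mm for stud3, so both are home. I'll use the same depth for the rest.

>>> arm_command(
  rows=[
    [0,[-0.023,0.14,0],[0,0,0]],
    [0,[-0.023,0.28,0],[0,0,0]],
    [0,[-0.023,0.313,-0.06],[0,0,0]],
    [0,[-0.023,0.313,-0.14],[0,0,0]],
    [0,[-0.023,0.313,-0.2],[0,0,0]],
    [0,[-0.023,0.313,-0.22],[0,0,0]],
    [0,[-0.023,0.313,-0.232],[0,0,0]],
    [0,[-0.023,0.313,-0.24],[0,0,0]],
    [0,[-0.023,0.313,-0.244],[0,0,0]],
    [0,[-0.023,0.313,-0.248],[0,0,0]],
    [0,[-0.023,0.313,-0.25],[0,0,0]],
    [0,[-0.023,0.313,-0.25],[0,0,0]],
  ],
)

```text
time: 6.08
tool_pos: [0.5184, -0.0676, 0.0011]
tool_rot: [0.001, 0.707, 0.707, 0.0]
contact_force: [-2.9, 2.0, 7.7]
gripper_width: -0.0
grasp_force: 3.7
```

>>> arm_command(
  rows=[
    [0,[0,0,0.04],[0,0,0]],
    [0,[0.012,0.05,0.05],[0,0,0]],
    [0,[0.024,0.113,0.05],[0,0,0]],
    [0,[0.024,0.113,0.04],[0,0,0]],
    [0,[0.024,0.113,0.025],[0,0,0]],
    [0,[0.024,0.113,0.015],[0,0,0]],
    [0,[0.024,0.113,0.01],[0,0,0]],
    [0,[0.024,0.113,0.006],[0,0,0]],
    [0,[0.024,0.113,0.002],[0,0,0]],
    [0,[0.024,0.113,-0.001],[0,0,0]],
    [0,[0.024,0.113,-0.001],[0,0,0]],
  ],
)

```text
time: 7.0
tool_pos: [0.5251, -0.0337, 0.0009]
tool_rot: [-0.0, 0.707, 0.707, 0.0]
contact_force: [-4.7, 2.1, 13.5]
gripper_width: -0.004
grasp_force: 6.8
```

>>> arm_command(
  rows=[
    [0,[0,0,0.04],[0,0,0]],
    [0,[0.03,0.05,0.05],[0,0,0]],
    [0,[0.057,0.113,0.05],[0,0,0]],
    [0,[0.057,0.113,0.04],[0,0,0]],
    [0,[0.057,0.113,0.025],[0,0,0]],
    [0,[0.057,0.113,0.015],[0,0,0]],
    [0,[0.057,0.113,0.01],[0,0,0]],
    [0,[0.057,0.113,0.006],[0,0,0]],
    [0,[0.057,0.113,0.002],[0,0,0]],
    [0,[0.057,0.113,0],[0,0,0]],
    [0,[0.057,0.113,0],[0,0,0]],
  ],
)

```text
time: 7.92
tool_pos: [0.5417, 0.0003, 0.0009]
tool_rot: [-0.001, 0.707, 0.707, -0.0]
contact_force: [-6.1, 2.8, 13.9]
gripper_width: 0.001
grasp_force: 7.3
```

>>> arm_command(
  rows=[
    [0,[0,0,0.04],[0,0,0]],
    [0,[0.03,0.05,0.05],[0,0,0]],
    [0,[0.057,0.113,0.05],[0,0,0]],
    [0,[0.057,0.113,0.04],[0,0,0]],
    [0,[0.057,0.113,0.025],[0,0,0]],
    [0,[0.057,0.113,0.015],[0,0,0]],
    [0,[0.057,0.113,0.01],[0,0,0]],
    [0,[0.057,0.113,0.006],[0,0,0]],
    [0,[0.057,0.113,0.002],[0,0,0]],
    [0,[0.057,0.113,0],[0,0,0]],
    [0,[0.057,0.113,0],[0,0,0]],
  ],
)

```text
time: 8.83
tool_pos: [0.5585, 0.0341, 0.0009]
tool_rot: [-0.001, 0.707, 0.707, -0.001]
contact_force: [-7.4, 1.9, 15.8]
gripper_width: 0.0
grasp_force: 7.5
```

>>> arm_command(
  rows=[
    [0,[0,0,0.04],[0,0,0]],
    [0,[0.012,0.05,0.05],[0,0,0]],
    [0,[0.024,0.113,0.05],[0,0,0]],
    [0,[0.024,0.113,0.04],[0,0,0]],
    [0,[0.024,0.113,0.025],[0,0,0]],
    [0,[0.024,0.113,0.015],[0,0,0]],
    [0,[0.024,0.113,0.01],[0,0,0]],
    [0,[0.024,0.113,0.006],[0,0,0]],
    [0,[0.024,0.113,0.002],[0,0,0]],
    [0,[0.024,0.113,0],[0,0,0]],
    [0,[0.024,0.113,0],[0,0,0]],
  ],
)

```text
time: 9.75
tool_pos: [0.5658, 0.068, 0.0009]
tool_rot: [-0.001, 0.707, 0.707, -0.001]
contact_force: [-7.5, 1.9, 14.9]
gripper_width: -0.003
grasp_force: 7.4
```

>>> arm_command(
  rows=[
    [0,[0,0,0.04],[0,0,0]],
    [0,[-0.012,0.05,0.05],[0,0,0]],
    [0,[-0.023,0.113,0.05],[0,0,0]],
    [0,[-0.023,0.113,0.04],[0,0,0]],
    [0,[-0.023,0.113,0.025],[0,0,0]],
    [0,[-0.023,0.113,0.015],[0,0,0]],
    [0,[-0.023,0.113,0.01],[0,0,0]],
    [0,[-0.023,0.113,0.006],[0,0,0]],
    [0,[-0.023,0.113,0.002],[0,0,0]],
    [0,[-0.023,0.113,0],[0,0,0]],
    [0,[-0.023,0.113,0],[0,0,0]],
  ],
)

```text
time: 10.67
tool_pos: [0.5592, 0.1019, 0.0009]
tool_rot: [-0.0, 0.707, 0.707, -0.001]
contact_force: [-7.2, -0.7, 14.5]
gripper_width: -0.003
grasp_force: 7.3
```

>>> arm_command(
  rows=[
    [0,[0,0,0.04],[0,0,0]],
    [0,[-0.03,0.05,0.05],[0,0,0]],
    [0,[-0.056,0.113,0.05],[0,0,0]],
    [0,[-0.056,0.113,0.04],[0,0,0]],
    [0,[-0.056,0.113,0.025],[0,0,0]],
    [0,[-0.056,0.113,0.015],[0,0,0]],
    [0,[-0.056,0.113,0.01],[0,0,0]],
    [0,[-0.056,0.113,0.006],[0,0,0]],
    [0,[-0.056,0.113,0.002],[0,0,0]],
    [0,[-0.056,0.113,0],[0,0,0]],
    [0,[-0.056,0.113,0],[0,0,0]],
  ],
)

```text
time: 11.58
tool_pos: [0.5426, 0.1358, 0.0009]
tool_rot: [-0.0, 0.707, 0.707, -0.0]
contact_force: [-7.4, 0.2, 15.3]
gripper_width: -0.001
grasp_force: 7.5
```

>>> arm_command(
  rows=[
    [0,[0,0,0.1],[0,0,0]],
    [0,[0,-0.1,0.2],[0,0,0]],
    [0,[0.1,-0.2,0.3],[0,0,0]],
    [0,[0.2,-0.3,0.4],[0,0,0]],
    [0,[0.3,-0.45,0.6],[0,0,0]],
    [0,[0.3,-0.45,0.7],[0,0,0]],
    [0,[0.3,-0.45,0.7],[0,0,0]],
    [0,[0.3,-0.45,0.7],[0,0,0]],
    [0,[0.3,-0.45,0.7],[0,0,0]],
    [0,[0.3,-0.45,0.7],[0,0,0]],
  ],
)

```text
time: 12.42
tool_pos: [0.6318, 0.0005, 0.2077]
tool_rot: [-0.0, 0.707, 0.707, -0.001]
contact_force: [-0.1, 0.8, -1.2]
gripper_width: 0.003
grasp_force: 0.0
```

```bash
cat > chk.py <<'E'
from h import *
g=vision.grab_frame('wrist');s=monitor.state();print(s['time'],s['tool_pos'],s['contact_force'])
g['z_map']=np.median([vision.grab_frame('wrist')['z_map'] for _ in range(9)],0)
cv2.imwrite('pics/fin.png',g['color'][:,:,::-1])
for x,y in [(0,-136),(-17,-102),(-24,-68),(-17,-34),(0,0),(17,34),(24,68),(17,102),(0,136)]:
    X=np.array([.543+x/1e3+y/1e3*.0056,.001+y/1e3,.038]);c=g['mtx']@(g['R']@X+g['t']);u,v=(c[:2]/c[2]).round().astype(int)
    if not(3<v<397): print(u,v);continue
    q=[world(g,u+i,v+j)[2]*1e3 for i in(-1,0,1) for j in (-1,0,1)]
    print(u,v,g['color'][v,u],'top',np.median(q).round(1))
E
python3 chk.py
```

```text
12.4667 [0.63105894 0.00102262 0.2065    ] [ 0.65324699  0.32806223 -0.20796443]
233 284 [49 42 41] top 37.7
215 256 [49 43 42] top 37.8
206 226 [44 38 36] top 37.7
210 195 [40 34 33] top 37.7
225 162 [32 26 24] top 37.8
240 128 [33 25 25] top 37.7
245 91 [31 25 24] top 38.0
236 52 [30 24 23] top 37.7
214 11 [30 23 23] top 37.6
```

View pics/fin.png

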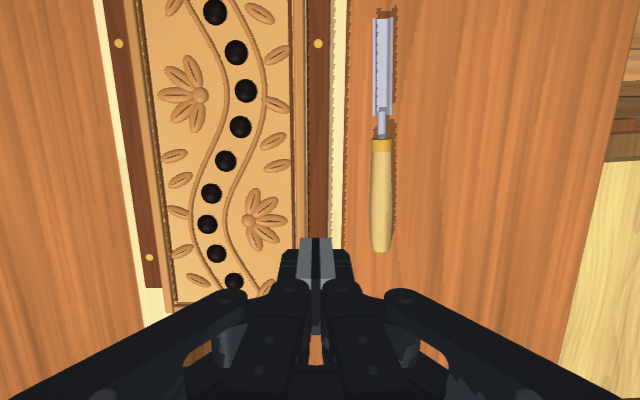

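All nine stud tops, from (214,11) to (234,283), now read 37.6–38.0 mm, which is fully home. The fingers are clear of everything.

```bash
python3 -c "
from plant import manip; print(manip.job_done())"
```

```text
the job is handed in; nothing more can be done
None
```

All nine studs are pressed fully home, worked in order from stud1 to stud9 (readings during pressing peaked near 16 N), and the job is handed in; the hand-in call returned no verdict.

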